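# Snap the lens retaining ring home in the bench magnifier

### The job

The bench magnifier lies open with its lens in: set the metal retaining ring, collar up, level and centred on the head's three black snap hooks and let go of it. Then take from the white tray the pusher that bears on the ring (the slender one would go through onto the glass) and press the ring straight down with it, not with the bare gripper and without touching the lens, until it snaps fully home under all three hooks. Stand the pusher back upright in the tray beside the other one, and leave everything else where it is.

Things in the scene. Friction and masses are not known exactly. Their poses are not given: they have to be found in the camera images.
- magnifier: Head of a bench magnifier lying flat, fixed to the bench. Round grey cup, 113 mm outside diameter, rim 20 mm high; a thin steel arm leaves it along its own +x. Inside: an annular shoulder 14 mm up (the ring's seat), the lens within it and, around it, three upright black snap hooks 14 mm wide, at 60, 180 and 300 degrees from +x. Origin at the centre of the cup's underside, on the bench; z up.
- seat (a point): Centre of the shoulder on the magnifier's axis, 14 mm above the bench: where the centre of the ring's underside ends up when fully home.
- rest (a point): Point on the magnifier's axis 26 mm above the bench: where the ring's underside centre is when set loosely on the hooks' slopes. Hook tops are 34 mm up. Noses reach in to 37.3 mm from the axis at 20 to 22 mm height, slopes lead out to 43.3 mm at 34 mm height. Pressed at its centre (12 to 18 N), the ring spreads them over 6 mm, then drops to the seat and they spring back; pressed off-centre it cocks.
- foot (a point): Top of the knob on the magnifier's dark round foot (84 mm in diameter), 125 mm from the head's centre along the arm, 40 mm above the bench. Fixed.
- lens: Glass lens in the head, 65 mm in diameter, domed, its crown 12.5 mm above the bench; fixed to the head, origin as the magnifier's. Must not be pressed on.
- hook0 (a joint): Snap hook at 60 degrees from the magnifier's +x: outward lean in rad, 0 upright (sprung shut), about 0.15 to 0.2 while the flange passes; spring-loaded, returns by itself.
- hook1 (a joint): Snap hook at 180 degrees (the side away from the arm), same meaning.
- hook2 (a joint): Snap hook at 300 degrees, same meaning.
- ring: Lens retaining ring, plain grey metal, loose, lying on the bench with its collar up; about 50 g. Flange 81 mm in diameter, 5 mm thick, at the bottom; on it an upright collar 58 mm outside, 42 mm inside diameter (wall 8 mm), whose top is 26 mm above the underside. Origin at the centre of its underside, z up. The same all round. Grasp the collar above the flange, across its diameter or by its wall.
- ring_center (a point): Point on the ring's axis, 13 mm above its underside (half-way up).
- white_tray: White tray 100 x 160 x 22 mm (own x and y), loose, walls 2 mm, floor 2 mm thick; origin at the centre of its underside. The two pushers stand in it on its own y axis, 38 mm to either side of its centre.
- broad_pusher: White nylon pusher with a broad foot, standing upright; about 140 g. Foot 62 mm in diameter and 16 mm high with a flat underside, neck, then a round handle 28 mm in diameter from 52 to 88 mm height; 99 mm tall. Origin at the centre of its underside. Right for the ring's collar (58 mm).
- broad_pusher_grip (a point): Point on the broad pusher's axis in the middle of the handle, 70 mm above its underside.
- slender_pusher: White nylon pusher of the same height and handle whose foot is only 31 mm in diameter: it would pass through the ring onto the lens. Origin at the centre of its underside. Stays standing in the tray.
- caliper: Digital caliper, 51 x 150 x 11 mm, loose bystander; origin at the centre of its underside.
- jar_center (a point): Amber screw-lid jar, 43 mm diameter, 55 mm high, bystander; point at its centre.
- loupe: Folding loupe, 32 x 38 x 19 mm, bystander near the bench's front edge; origin at the centre of its underside.
- bench_pin: Wooden bench pin, 22 x 100 x 20 mm, bystander near the bench's front edge; origin at the centre of its underside.
Not all that is in view belongs to the job. What is shaped like the broad_pusher but turquoise is not meant.

How it is judged:
By the outcome, as a careful person would: the job done as asked, in the order asked, and still so for the second after the job is handed in, with the robot touching nothing.
It also fails if it takes over 67 s, if anything falls off the work surface, if the arm or the gripper's body presses on something with over 40 N, if the wrist force passes 120 N, or if a joint passes its speed limit or range.

### The arm

A 6-joint arm with a two-finger parallel gripper is mounted at the origin on a cart in front of the work surface, level with it; the furniture and walls round the work are solid. World frame = base frame: x ahead of the robot, y to its left, z up, the work surface at z = 0. Lengths are in m, angles in rad, forces in N, time in s.
With the tool pointing down it reaches from about 0.375 to 0.9 m from the base axis. Payload 3.1 kg.
Tool frame: the origin (TCP) lies between the finger pads; the fingertips stand 8 mm ahead of it and the grasp point (between the pads) lies 11 mm behind it; z points along the fingers, y is the line along which they close (so a half turn about z gives the same grasp; the last joint's range is limited). The gripper opens to 85 mm and grips with 20 to 120 N. Pads are 22 mm wide; open, the fingers measure 114 mm over their backs; the gripper's body (76 mm by 85 mm) begins 54 mm behind the grasp point. The pads swing forward as they close: fully open they stand 13 mm farther back than shut.
Start: joints at [-1.5, 0.527, 1.433, -0, 1.181, -0.178], TCP at [0.155, -0.606, 0.239] pointing down, gripper open.
Joint ranges: [-3.08, 3.08], [-0.75, 2.2], [0.22, 2.44], [-1.43, 4.57], [0, 2.65], [-2.85, 2.85]. Speed limits (rad/s): [2.79, 2.79, 3.14, 3.14, 3.14, 3.14].

### API

Orientations are given as a unit quaternion [x, y, z, w].
In Python, from station import readout, cams, sign_off gives the robot as it stands.
- The arm moves only by the tool send_rows, never from a script. Its argument "commands" is text: rows parted by semicolons, each of 5 numbers parted by spaces: the finger opening in mm, from 0 to 85.4, then the shift along the tool's x, y, z each as a share of 0.02 m, from -1 to 1, then the turn about the tool's z as a share of 4 degrees, from -1 to 1. In form: grip dx dy dz spin; .... A call has 1 to 20 rows; each row shifts and turns the commanded pose from where the row before left it, along the tool's axes as they then stand; what a row does not reach is not made up. A row lasts 1/12 s, in which the tool goes at most 41.7 mm and 7.16 degrees, less where a joint would pass 70% of its speed; a pose out of reach is approached as far as the arm can. A call with a number of a shift or a turn outside -1 to 1 is refused whole. A call with a gripper value outside its range is refused whole. The fingers move at their own pace and stop on an object; "grip_force" is the grip in N (left out, the last holds). Time passes only in rows, so rows that do not move let the fingers close. It gives the time, the measured TCP pose, the force, the opening and the grip force at its end, in the units of the state.
- readout.sense(): the state, without advancing time (a new reading comes with each control period).
- cams.snapshot(name): name is "side" or "top"; returns a dict with "pixels" (384x512x3 uint8, red, green, blue), "intrinsics" (3x3 intrinsics, pixels), "dist" ([k1, k2, p1, p2, k3] as OpenCV has them; the pictures are not rectified), "eye" and "rotation" of the camera in the world. Camera axes: x right, y down, z forward; pixel columns grow to the right and rows downward; lengths in m; the calibration is good to about 2 mm. A picture is of the moment at which its call begins. There is no depth.
- sign_off(): hands the job in; it is judged then, once.
The state is a dict: "t": time; "q": joint angles; "qd": joint speeds; "tau": joint torques, N m; "tcp_pos": TCP position; "tool_rot": TCP orientation; "force": force on the tool from outside, world axes, zero at the start; "ft_torque": the same for the moment, N m; "finger_gap": opening from 0.0 (shut) to 1.0 (fully open); "gripper_force": force on a finger pad.
Only numpy, scipy, OpenCV 4.12 (cv2) and the standard library are available. Lean on these libraries where they do the work, as an engineer would, in place of code of your own. Each camera call takes 0.05 s, during which the arm holds its last target. There are 200 camera calls.

## Working session

There is one attempt and no reset: what is moved stays moved. The work goes in short steps, Python scripts to look and compute and a tool call to move; the robot and the scene stay as the last step left them, time stands still between calls to the robot, and variables do not carry over. Pictures are saved under pics/ and viewed, at most 10 in all, crops included, and the job is handed in when it is done.

Besides the shell and the picture viewer there is one more tool, called after ">>>" as name(argument=value, ...) on one line, values as JSON. send_rows: Moves the arm, as the interface text tells. Its arguments: {"type":"object","properties":{"commands":{"type":"string"},"grip_force":{"type":"number"}},"required":["commands"]}

```bash
mkdir -p pics; ls; python3 - <<'E'
from station import readout,cams
import cv2
s=readout.sense();print({k:s[k] for k in('t','tcp_pos','tool_rot','finger_gap','force')})
for n in('top','side'):
    d=cams.snapshot(n);cv2.imwrite(f'pics/{n}0.png',cv2.resize(d['pixels'][:,:,::-1],(768,576)));print(n,d['intrinsics'],d['dist'],d['eye'],d['rotation'])
E
```

```text
pics
{'t': 0.0, 'tcp_pos': array([ 0.1544833 , -0.60488323,  0.23833934]), 'tool_rot': array([ 9.92209671e-01,  1.24574467e-01,  6.62556904e-05, -1.08024231e-03]), 'finger_gap': 1.0002770356452608, 'force': array([-0.03510705, -0.43777737,  0.22965843])}
top [[395.12700374   0.         257.88960432]
 [  0.         395.12700374 183.69210309]
 [  0.           0.           1.        ]] [-0.13136397  0.          0.          0.          0.        ] [ 0.41307953 -0.07889744  1.11228424] [-0.69886593  0.71237656 -0.05195093  0.03751202]
side [[463.47790945   0.         265.9638475 ]
 [  0.         463.47790945 195.00977702]
 [  0.           0.           1.        ]] [-0.15673068  0.          0.          0.          0.        ] [0.09538775 0.61828383 0.68839378] [-0.25841055  0.85192847 -0.43759811  0.12629238]
```

View pics/top0.png

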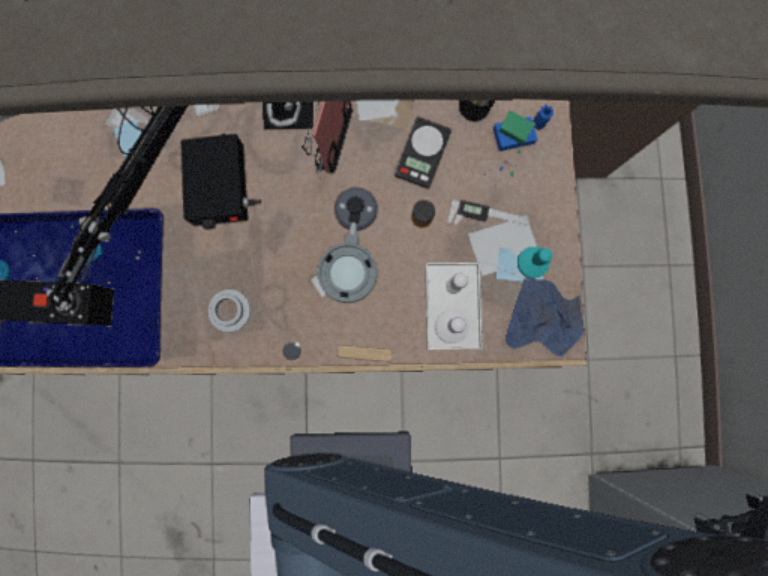

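View pics/side0.png

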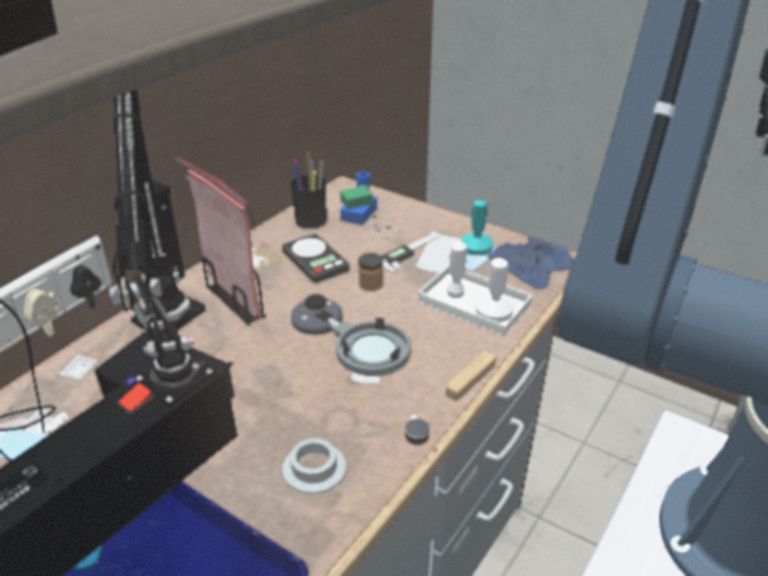

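```bash
cat > h.py <<'E'
import numpy as np,cv2
from scipy.spatial.transform import Rotation as R
from scipy.optimize import least_squares
from station import readout,cams
def ray(d,uv):
    n=cv2.undistortPoints(np.float64(uv).reshape(-1,1,2),d['intrinsics'],np.array(d['dist'])).reshape(-1,2)
    return R.from_quat(d['rotation']).apply(np.c_[n,np.ones(len(n))])
def plane(d,uv,z):
    r=ray(d,uv);e=np.array(d['eye']);return (e+r*((z-e[2])/r[:,2])[:,None])[:,:2]
def proj(d,X):
    r=R.from_quat(d['rotation']).inv();rv=r.as_rotvec();t=-r.apply(d['eye'])
    return cv2.projectPoints(np.float64(X).reshape(-1,1,3),rv,t,d['intrinsics'],np.array(d['dist']))[0].reshape(-1,2)
def circ(P,r=None):
    c=P.mean(0);r0=r or np.linalg.norm(P-c,axis=1).mean()
    f=lambda p:np.linalg.norm(P-p[:2],axis=1)-(r or p[2])
    s=least_squares(f,[*c,r0],loss='soft_l1',f_scale=.001)
    return s.x,np.sqrt(np.mean(s.fun**2))
def cross(da,ua,db,ub):
    a,b=ray(da,[ua])[0],ray(db,[ub])[0];ea,eb=np.array(da['eye']),np.array(db['eye'])
    s=np.linalg.lstsq(np.c_[a,-b],eb-ea,rcond=None)[0];p,q=ea+a*s[0],eb+b*s[1]
    return (p+q)/2,np.linalg.norm(p-q)
def radial(d,c,z,r,w=.006,n=72):
    """strongest edge near radius r about c on plane z -> points"""
    g=cv2.GaussianBlur(cv2.cvtColor(d['pixels'],cv2.COLOR_RGB2Lab),(0,0),.7).astype(np.float32)
    rr=np.arange(r-w,r+w,.0004);out=[]
    for a in np.arange(n)*2*np.pi/n:
        u=np.array([np.cos(a),np.sin(a)]);X=np.c_[np.array(c)+rr[:,None]*u,np.full(len(rr),z)]
        m=proj(d,X).astype(np.float32);v=cv2.remap(g,m[:,None,0],m[:,None,1],cv2.INTER_LINEAR)[:,0]
        e=np.linalg.norm(v[4:]-v[:-4],axis=1);out.append(np.array(c)+rr[e.argmax()+2]*u)
    return np.array(out)
E
python3 - <<'E'
from h import *
T,S=cams.snapshot('top'),cams.snapshot('side')
for nm,px,z,r in [('mag',(347,273),.02,.0565),('ringflange',(229,311),.005,.0405),('collar',(229,311),.026,.029),('collarin',(229,311),.026,.021),('foot',(356,208),.01,.042)]:
    c=plane(T,[np.array(px)/1.5],z)[0]
    for i in range(4):
        P=radial(T,c,z,r,.012 if i<2 else .005); s,e=circ(P); c=s[:2]
    print(nm,s,e)
    sp={'mag':(373,347),'ringflange':(315,467),'collar':(315,450),'collarin':(315,450)}.get(nm)
    if sp:
        c=plane(S,[np.array(sp)/1.5],z)[0]
        for i in range(4):
            P=radial(S,c,z,r,.012 if i<2 else .005); s,e=circ(P); c=s[:2]
        print('  side',s,e)
for nm,a,b in [('broad top',(457,323),(499,265)),('slender top',(461,280),(458,245)),('knob',(356,205),(316,302))]:
    print(nm,cross(T,np.array(a)/1.5,S,np.array(b)/1.5))
print('tray corners',plane(T,np.array([(427,263),(481,264),(480,349),(428,350)])/1.5,.022))
I=[]
for d,b in((T,(120,150,330,250)),(S,(180,150,360,340))):
    x0,y0,x1,y1=b;c=d['pixels'][y0:y1,x0:x1,::-1];I.append(cv2.resize(c,None,fx=3.6 if len(I)==0 else 1.6,fy=3.6 if len(I)==0 else 1.6,interpolation=cv2.INTER_CUBIC))
cv2.imwrite('pics/c1.png',I[0])
E
```

```text
mag [ 0.55678835 -0.02944778  0.05496559] 0.0018586818033231747
  side [ 0.55336178 -0.01959095  0.05775769] 0.0020005575242419047
ringflange [0.49405825 0.19685872 0.03960853] 0.0005581392909679713
  side [0.49427551 0.19554857 0.0393453 ] 0.0011103646910330693
collar [0.49098332 0.19038044 0.02703227] 0.0019034138152092667
  side [0.4875316  0.19890907 0.02714283] 0.0030031604673999104
collarin [0.4930509  0.19317125 0.0228738 ] 0.0020155762438917204
  side [0.49062047 0.19919499 0.02399907] 0.0016402059061526462
foot [ 0.68357403 -0.04526557  0.04217972] 0.0007668028941367387
broad top (array([ 0.45659119, -0.22085951,  0.09414027]), np.float64(0.0028568536423131292))
slender top (array([ 0.53232483, -0.22870991,  0.09964253]), np.float64(0.001346324491979934))
knob (array([ 0.68361684, -0.04767398,  0.03369498]), np.float64(0.00047363389983101883))
tray corners [[ 0.57386497 -0.17795616]
 [ 0.57026316 -0.27930693]
 [ 0.41226794 -0.27137988]
 [ 0.41274988 -0.1752784 ]]
```

View pics/c1.png

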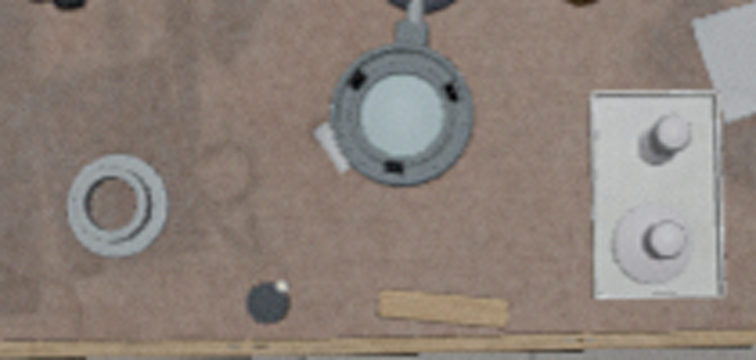

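Top crop: ring at crop pixel (117,205), cup at (401,115) with hooks at (358,78), (452,92), (394,167); tray with slender pusher at (672,132) and broad at (665,240). Refining the magnifier with the hooks.

```bash
cat >> h.py <<'E'
def go(x,y,z,yaw=None):
    s=readout.sense();p=s['tcp_pos'];r=R.from_quat(s['tool_rot']);m=r.as_matrix()
    d=r.inv().apply(np.array([x,y,z])-p)/.02;cy=np.degrees(np.arctan2(m[1,0],m[0,0]))
    print('t',round(s['t'],2),'tcp',p.round(4),'yaw',cy.round(2),'tilt',np.degrees(np.arccos(-m[2,2])).round(2),'gap',round(s['finger_gap'],3),'F',s['force'].round(1),'| shares',d.round(2),'spin',None if yaw is None else ((cy-yaw)/4).round(2))
E
python3 - <<'E'
from h import *
T,S=cams.snapshot('top'),cams.snapshot('side')
def blobs(d,c,r):
    q=proj(d,[[*c,.03]])[0];g=d['pixels'].max(2);m=(g<60).astype(np.uint8)
    yy,xx=np.mgrid[:384,:512];P=plane(d,np.c_[xx.ravel(),yy.ravel()],.03).reshape(384,512,2)
    m[np.linalg.norm(P-c,axis=2)>r]=0
    n,l,s,ce=cv2.connectedComponentsWithStats(m);return [(ce[i],s[i,4]) for i in range(1,n) if s[i,4]>4]
a=blobs(T,[.556,-.028],.055);b=blobs(S,[.555,-.025],.06)
print(a,b)
for u,_ in a:
    for v,_ in b:
        X,e=cross(T,u,S,v)
        if e<.008: print(X.round(4),e.round(4))
H=np.array([plane(T,[u],.030)[0] for u,_ in a]);print(H.round(4))
if len(H)==3: print('centre top z.03',circ(H,.0)if 0 else cv2.minEnclosingCircle(H.astype(np.float32)))
for nm,d in(('T',T),('S',S)):
  for z,r in((.0125,.0325),(.02,.0565)):
    c=np.array([.556,-.028]);
    for i in range(3):
        P=radial(d,c,z,r,.006);s,e=circ(P);c=s[:2]
    print(nm,z,s,e)
go(.494,.196,.12,-7)
E
```

```text
[(array([218.88235294, 171.82352941]), np.int32(17)), (array([244.75      , 175.16666667]), np.int32(12)), (array([229., 196.]), np.int32(13))] []
[[ 0.5857  0.005 ]
 [ 0.5751 -0.0666]
 [ 0.518  -0.0223]]
centre top z.03 ((0.559497058391571, -0.027688609436154366), 0.041981156915426254)
T 0.0125 [ 0.56007898 -0.02813325  0.03228408] 0.0019089066048253857
T 0.02 [ 0.55648594 -0.02969146  0.05472741] 0.002031844094610399
S 0.0125 [ 0.55957727 -0.02636092  0.03149566] 0.0014512156194769895
S 0.02 [ 0.55454181 -0.02386199  0.05611238] 0.0034468463005177833
t 0.3 tcp [ 0.1545 -0.6054  0.239 ] yaw 14.31 tilt 0.04 gap 1.0 F [ 0.2 -0.1  0.1] | shares [ 26.35 -34.63   5.98] spin 5.33
```

Magnifier (0.5595,-0.0278), arm yaw −8° (foot distance 125 mm ✓); ring (0.494,0.196). Moving.

>>> send_rows(commands="85 0 0 0 0.93;85 0 0 0 0.93;85 0 0 0 0.93;85 0 0 0 0.93;85 0 0 0 0.93;85 0 0 0 0.93;85 1 0 0 0;85 1 -1 0 0;85 1 -1 0 0;85 1 -1 0 0;85 1 -1 0 0;85 1 -1 0 0;85 1 -1 0 0;85 1 -1 0 0;85 1 -1 0 0;85 1 -1 0 0;85 1 -1 0 0;85 0.25 -1 0 0;85 0 -1 0 0;85 0 -1 0 0", grip_force=40)

```text
t: 1.97
tcp_pos: [0.4142, -0.3784, 0.2392]
tool_rot: [0.998, -0.069, 0.0, 0.0]
force: [-0.1, -0.4, 0.1]
finger_gap: 0.997
gripper_force: 0.0
```

>>> send_rows(commands="85 0 -1 0 0;85 0 -1 0 0;85 0 -1 0 0;85 0 -1 0 0;85 0 -1 0 0;85 0 -1 0 0;85 0 -1 0 0;85 0 -1 0 0;85 0 -1 0 0;85 0 -1 0 0;85 0 -1 0 0;85 0 -1 0 0;85 0 -1 0 0;85 0 -1 0 0;85 0 -1 0 0;85 0 -1 0.5 0;85 0 -1 1 0;85 0 -1 1 0;85 0 -1 1 0;85 0 -1 1 0")

```text
t: 3.63
tcp_pos: [0.4696, 0.0176, 0.1488]
tool_rot: [0.998, -0.07, 0.001, 0.0]
force: [-0.3, 0.5, -0.0]
finger_gap: 0.996
gripper_force: 0.0
```

>>> send_rows(commands="85 0 -1 0.5 0;85 0 -1 0.5 0;85 0 -1 0.5 0;85 0 -1 0.5 0;85 0 -1 0.4 0;85 0 -1 0 0;85 0 -1 0 0;85 0 -1 0 0;85 0 -1 0 0;85 0 0 0 0;85 0 0 0 0")

```text
t: 4.55
tcp_pos: [0.4945, 0.1956, 0.1013]
tool_rot: [0.998, -0.069, 0.0, 0.0]
force: [0.2, 0.4, -0.2]
finger_gap: 0.999
gripper_force: 0.0
```

```bash
python3 - <<'E'
from h import *
go(.494,.196,.018,-8)
S=cams.snapshot('side');T=cams.snapshot('top')
a=S['pixels'][170:384,120:320,::-1];b=T['pixels'][130:255,90:270,::-1]
cv2.imwrite('pics/m1.png',np.hstack([cv2.resize(a,(400,428)),cv2.resize(b,(390,428))]))
E
```

```text
t 4.55 tcp [0.4945 0.1956 0.1013] yaw -7.88 tilt 0.03 gap 0.999 F [ 0.2  0.4 -0.2] | shares [-0.03 -0.02  4.17] spin 0.03
```

View pics/m1.png

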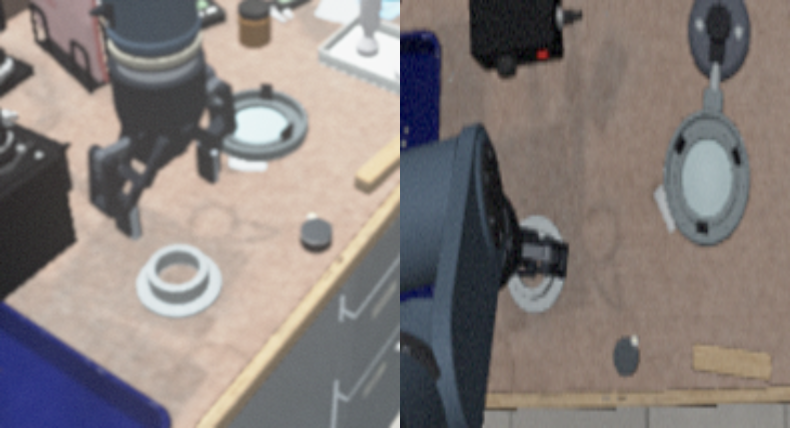

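The gripper is straight above the ring (ring at about (180,278) in the left half). Descending.

>>> send_rows(commands="85 0 0 1 0;85 0 0 1 0;85 0 0 1 0;85 0 0 0.7 0;85 0 0 0.45 0;85 0 0 0 0")

```text
t: 5.15
tcp_pos: [0.4932, 0.1937, 0.0167]
tool_rot: [0.998, -0.071, -0.002, 0.0]
force: [-0.1, -0.1, -0.5]
finger_gap: 0.995
gripper_force: 0.0
```

>>> send_rows(commands="70 0 0 0 0;66 0 0 0 0;64 0 0 0 0;60 0 0 0 0;56 0 0 0 0;54 0 0 0 0;50 0 0 0 0;50 0 0 0 0;50 0 0 0 0;50 0 0 0 0", grip_force=30)

```text
t: 5.98
tcp_pos: [0.495, 0.195, 0.0196]
tool_rot: [0.998, -0.07, 0.001, -0.0]
force: [-0.8, -0.6, 4.9]
finger_gap: 0.661
gripper_force: 30.7
```

```bash
python3 - <<'E'
from h import *
go(.494,.196,.018,-8)
S=cams.snapshot('side')
cv2.imwrite('pics/g1.png',cv2.resize(S['pixels'][230:384,120:320,::-1],(800,600)))
E
```

```text
t 5.98 tcp [0.495  0.195  0.0196] yaw -7.99 tilt 0.11 gap 0.661 F [-0.8 -0.6  4.9] | shares [-0.05 -0.04  0.08] spin 0.0
```

View pics/g1.png

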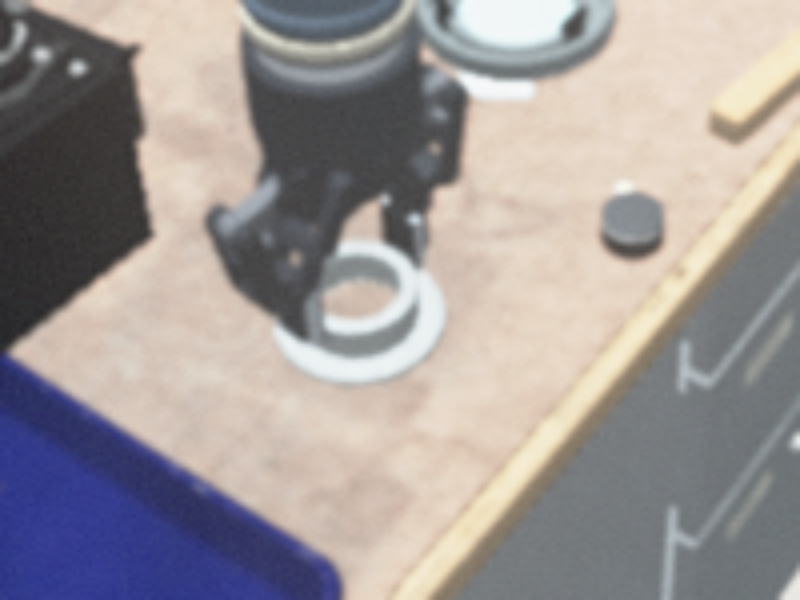

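Pads straddle the collar centrally (pads about (310,320) and (405,240)), but the tips touch the flange; regrip 5 mm higher.

>>> send_rows(commands="64 0 0 0 0;64 0 0 -0.25 0;64 0 0 0 0;64 0 0 0 0;50 0 0 0 0;50 0 0 0 0;50 0 0 0 0;50 0 0 0 0;50 0 0 0 0", grip_force=30)

```text
t: 6.78
tcp_pos: [0.4945, 0.195, 0.0239]
tool_rot: [0.998, -0.07, 0.0, -0.0]
force: [-0.1, 0.2, 6.2]
finger_gap: 0.654
gripper_force: 30.6
```

>>> send_rows(commands="50 0 0 -0.5 0;50 0 0 -1 0;50 0 0 -1 0;50 0 0 -1 0;50 0 0 -0.5 0;50 0 0 0 0;50 0 0 0 0")

```text
t: 7.37
tcp_pos: [0.4945, 0.1949, 0.1037]
tool_rot: [0.998, -0.07, 0.0, -0.0]
force: [0.4, -0.2, -0.0]
finger_gap: 0.652
gripper_force: 32.1
```

```bash
python3 - <<'E'
from h import *
go(.5595,-.0278,.12,-8)
S=cams.snapshot('side');T=cams.snapshot('top');p=readout.sense()['tcp_pos']
a=S['pixels'][170:320,120:320,::-1]
cv2.imwrite('pics/l1.png',cv2.resize(a,(800,600)))
for zo in(-.02,-.025):
  c=p[:2].copy()
  for i in range(4):
    P=radial(S,c,p[2]+zo,.0405,.008 if i<2 else .005);s,e=circ(P);c=s[:2]
  print(zo,s,e,s[:2]-p[:2])
E
```

```text
t 7.37 tcp [0.4945 0.1949 0.1037] yaw -8.01 tilt 0.06 gap 0.652 F [ 0.4 -0.2 -0. ] | shares [ 4.77 10.57 -0.82] spin -0.0
-0.02 [0.49616452 0.19244077 0.04033292] 0.0017468669315395722 [ 0.00256369 -0.00230521]
-0.025 [0.4994752  0.18886137 0.04068758] 0.0018309428353152739 [ 0.00587437 -0.00588462]
```

View pics/l1.png

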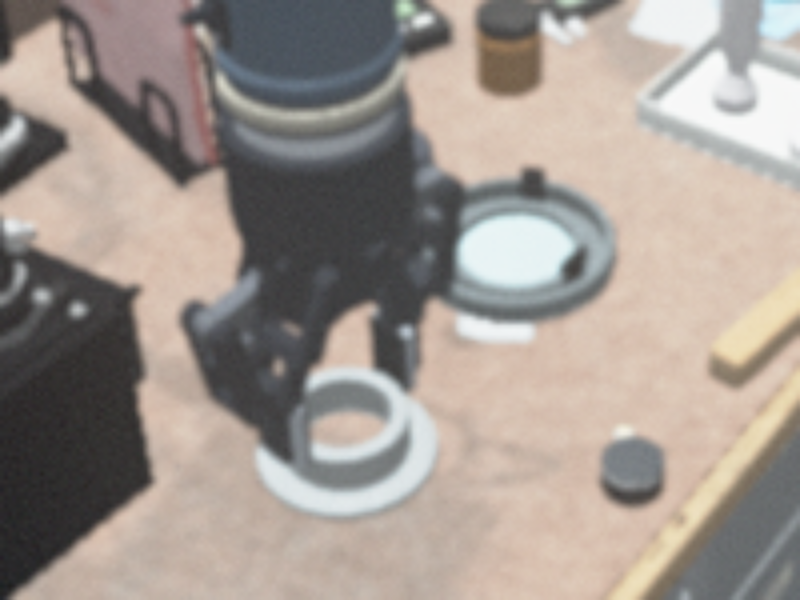

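Ring is held level and centred; carrying it to the magnifier.

>>> send_rows(commands="50 0.2 0.5 0 0;50 0.4 1 0 0;50 0.45 1 0 0;50 0.45 1 0 0;50 0.45 1 0 0;50 0.45 1 0 0;50 0.45 1 0 0;50 0.45 1 0 0;50 0.45 1 0 0;50 0.45 1 0 0;50 0.45 0.9 0 0;50 0.4 0.5 0 0;50 0.18 0.26 0 0;50 0 0 0.6 0;50 0 0 0.6 0;50 0 0 0.5 0;50 0 0 0.3 0;50 0 0 0 0;50 0 0 0 0")

```text
t: 9.05
tcp_pos: [0.5665, -0.0403, 0.0629]
tool_rot: [0.998, -0.07, -0.001, -0.0]
force: [-0.7, 0.2, 0.1]
finger_gap: 0.657
gripper_force: 32.0
```

```bash
python3 - <<'E'
from h import *
go(.5597,-.0285,.05,-8)
S=cams.snapshot('side');T=cams.snapshot('top')
a=S['pixels'][180:270,190:310,::-1];b=T['pixels'][140:230,170:290,::-1]
cv2.imwrite('pics/p1.png',np.vstack([cv2.resize(a,(400,300),interpolation=2),cv2.resize(b,(400,300),interpolation=2)]))
E
```

```text
t 9.05 tcp [ 0.5665 -0.0403  0.0629] yaw -7.97 tilt 0.07 gap 0.657 F [-0.7  0.2  0.1] | shares [-0.42 -0.54  0.64] spin 0.01
```

View pics/p1.png

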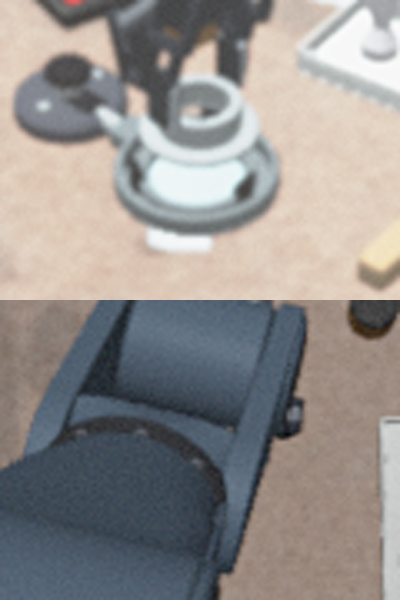

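The side view shows the ring over the head, offset because my rows overshot by about 8 and 11 mm; correcting before going down.

>>> send_rows(commands="50 -0.2 -0.25 0 0;50 -0.22 -0.29 0 0;50 0 0 0 0;50 0 0 0 0")

```text
t: 9.48
tcp_pos: [0.5596, -0.0281, 0.0636]
tool_rot: [0.998, -0.069, -0.0, -0.0]
force: [-0.3, -0.4, -0.2]
finger_gap: 0.652
gripper_force: 32.1
```

```bash
python3 - <<'E'
from h import *
go(.5597,-.0285,.05,-8)
S=cams.snapshot('side')
p=readout.sense()['tcp_pos']
c=p[:2].copy()
for i in range(4):
    P=radial(S,c,p[2]-.0189,.0405,.007 if i<2 else .004);s,e=circ(P);c=s[:2]
print('flange',s,e,c-p[:2])
for c in([.5597,-.0285],):
  for i in range(3):
    P=radial(S,c,.02,.0565,.005);
    k=(P-[.5597,-.0285])@[-.6,.8]>0   # camera-facing half shows the rim's near edge
    s,e=circ(P[k]);s2,e2=circ(P[~k])
  print('rim near half',s,e,'far',s2,e2)
E
```

```text
t 9.48 tcp [ 0.5596 -0.0281  0.0636] yaw -7.95 tilt 0.01 gap 0.652 F [-0.3 -0.4 -0.2] | shares [0.01 0.02 0.68] spin 0.01
flange [ 0.55850859 -0.02543176  0.04108748] 0.0019990853974432457 [-0.0014579   0.00299225]
rim near half [ 0.56096225 -0.02988278  0.05846372] 0.0018168333056150171 far [ 0.56154829 -0.03073483  0.05213336] 0.002893907905943044
```

>>> send_rows(commands="50 0 0 0.3 0;50 0 0 0.2 0;50 0 0 0 0;50 0 0 0 0")

```text
t: 9.87
tcp_pos: [0.56, -0.029, 0.0528]
tool_rot: [0.998, -0.07, -0.0, -0.0]
force: [0.4, -0.2, -0.8]
finger_gap: 0.653
gripper_force: 32.0
```

>>> send_rows(commands="50 0 0 0.1 0;50 0 0 0.08 0;50 0 0 0 0;50 0 0 0 0")

```text
t: 10.2
tcp_pos: [0.5605, -0.029, 0.0498]
tool_rot: [0.998, -0.07, 0.0, 0.0]
force: [0.6, -0.1, 1.4]
finger_gap: 0.655
gripper_force: 32.1
```

Contact right at the expected height with small side force; releasing.

>>> send_rows(commands="60 0 0 0 0;64 0 0 0 0;66 0 0 0 0;66 0 0 0 0;68 0 0 -0.5 0;72 0 0 -1 0;80 0 0 -1 0;85 0 0 -1 0;85 0 0 -1 0;85 0 0 -1 0;85 0 0 -1 0;85 0 0 -0.5 0;85 0 0 0 0")

```text
t: 11.28
tcp_pos: [0.5616, -0.0291, 0.1927]
tool_rot: [0.998, -0.07, 0.003, 0.001]
force: [0.9, -0.5, 0.3]
finger_gap: 0.999
gripper_force: 0.0
```

>>> send_rows(commands="85 -0.5 1 0 0;85 -0.5 1 0 0;85 -0.5 1 0 0;85 -0.5 1 0 0;85 -0.5 1 0 0;85 -0.5 1 0 0;85 -0.5 1 0 0;85 -0.5 1 0 0;85 -0.5 1 0 0;85 -0.5 0.5 0 0;85 0 0 0 0;85 0 0 0 0")

```text
t: 12.28
tcp_pos: [0.4337, -0.203, 0.1889]
tool_rot: [0.997, -0.071, -0.001, -0.001]
force: [0.4, -1.4, -0.2]
finger_gap: 0.998
gripper_force: 0.0
```

```bash
python3 - <<'E'
from h import *
go(.4566,-.2209,.18,-8)
S=cams.snapshot('side');T=cams.snapshot('top')
for nm,d,uv in(('T',T,(.56,-.029)),('S',S,(.56,-.029))):
  for z,r in((.031,.0405),(.052,.029),(.052,.021)):
    c=np.array(uv)
    for i in range(4):
      P=radial(d,c,z,r,.006 if i<2 else .004);s,e=circ(P);c=s[:2]
    print(nm,z,s.round(4),e.round(4))
# broad pusher top & grip: bright blob in top
a=S['pixels'][190:270,200:306,::-1];b=T['pixels'][140:220,170:276,::-1]
cv2.imwrite('pics/p2.png',np.vstack([cv2.resize(a,(398,300),interpolation=2),cv2.resize(b,(398,300),interpolation=2)]))
cv2.imwrite('pics/t2.png',np.hstack([cv2.resize(T['pixels'][170:240,275:330,::-1],(392,500),interpolation=2),cv2.resize(S['pixels'][155:225,270:360,::-1],(400,500),interpolation=2)]))
E
```

```text
t 12.28 tcp [ 0.4337 -0.203   0.1889] yaw -8.12 tilt 0.12 gap 0.998 F [ 0.4 -1.4 -0.2] | shares [1.26 0.73 0.44] spin -0.03
T 0.031 [ 0.5611 -0.0278  0.0398] 0.0008
T 0.052 [ 0.5555 -0.0296  0.0276] 0.0018
T 0.052 [ 0.5548 -0.0292  0.0213] 0.0017
S 0.031 [ 0.5598 -0.0281  0.0409] 0.0016
S 0.052 [ 0.5554 -0.0256  0.0267] 0.0023
S 0.052 [ 0.5607 -0.0291  0.0197] 0.0007
```

View pics/p2.png

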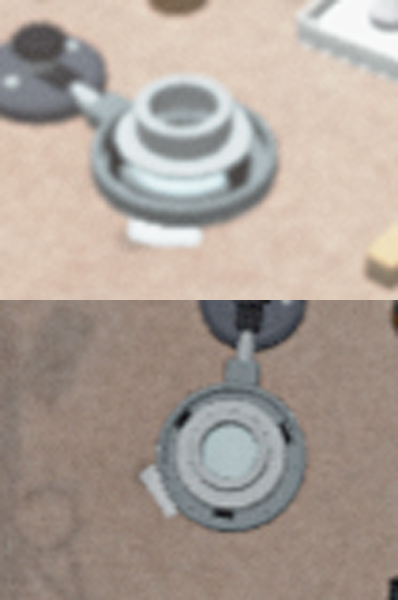

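View pics/t2.png

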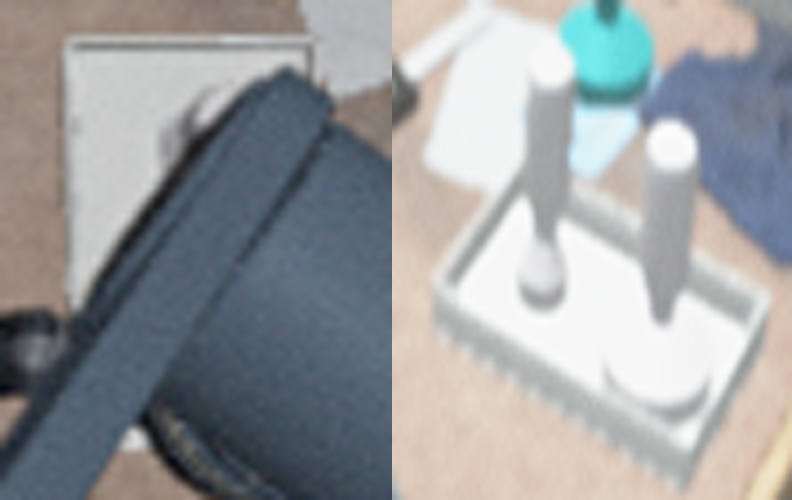

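The ring sits level on the hooks, centred at (0.5605,−0.0285), hooks evenly visible. In the tray: slender handle top (553,68) and broad handle top (672,145) in the crop. Now the broad pusher's position.

```bash
python3 - <<'E'
from h import *
S=cams.snapshot('side')
T0=cams.snapshot('top');T0['pixels']=cv2.resize(cv2.imread('pics/top0.png'),(512,384),interpolation=cv2.INTER_AREA)[:,:,::-1].copy()
for nm,t,s in(('broad',(304.7,216.7),(333,175.3)),('slender',(306.7,186.7),(306.2,164.5))):
    print(nm,cross(T0,t,S,s),plane(T0,[t],.101),plane(S,[s],.101))
for nm,d in(('T',T0),('S',S)):
  for c0,z,r,l in(((.4566,-.2209),.018,.031,'foot'),((.4566,-.2209),.1,.0125,'btop'),((.5323,-.2287),.1,.0125,'stop')):
    c=np.array(c0)
    for i in range(5):
      P=radial(d,c,z,r,.007 if i<3 else .004);s,e=circ(P);c=s[:2]
    print(nm,l,s.round(4),e.round(4))
go(.4566,-.2209,.064,-8)
E
```

```text
broad (array([ 0.45409126, -0.21953877,  0.0994641 ]), np.float64(0.00013139117122805681)) [[ 0.45408899 -0.21929877]] [[ 0.45309664 -0.21738207]]
slender (array([ 0.53115362, -0.22805575,  0.09729642]), np.float64(0.0017253363301127566)) [[ 0.53150083 -0.22714438]] [[ 0.52762506 -0.22307287]]
T foot [ 0.4554 -0.2175  0.031 ] 0.0017
T btop [ 0.456  -0.2188  0.0101] 0.0017
T stop [ 0.5334 -0.2291  0.0133] 0.0015
S foot [ 0.4494 -0.2238  0.033 ] 0.0027
S btop [ 0.4554 -0.2197  0.0141] 0.001
S stop [ 0.532  -0.2279  0.0132] 0.0014
t 12.48 tcp [ 0.4349 -0.2024  0.1895] yaw -7.94 tilt 0.02 gap 0.993 F [-0.3  0.2  0. ] | shares [1.2  0.77 6.27] spin 0.01
```

>>> send_rows(commands="85 0.56 0.35 0 0;85 0.56 0.34 0 0;85 0 0 1 0;85 0 0 1 0;85 0 0 0.5 0;85 0 0 0 0;85 0 0 0 0")

```text
t: 13.07
tcp_pos: [0.4548, -0.2192, 0.1393]
tool_rot: [0.998, -0.069, -0.001, -0.0]
force: [-0.3, -0.1, -0.0]
finger_gap: 0.994
gripper_force: 0.0
```

```bash
python3 -c "
from h import *
go(.4552,-.2192,.064,-8)"
```

```text
t 13.07 tcp [ 0.4548 -0.2192  0.1393] yaw -7.96 tilt 0.08 gap 0.994 F [-0.3 -0.1 -0. ] | shares [ 0.03 -0.    3.77] spin 0.01
```

>>> send_rows(commands="85 0 0 0.9 0;85 0 0 1 0;85 0 0 1 0;85 0 0 0.6 0;85 0 0 0.25 0;70 0 0 0 0;55 0 0 0 0;45 0 0 0 0;38 0 0 0 0;34 0 0 0 0;30 0 0 0 0;20 0 0 0 0;20 0 0 0 0;20 0 0 0 0;20 0 0 0 0;20 0 0 0 0;20 0 0 0 0", grip_force=40)

```text
t: 14.48
tcp_pos: [0.4553, -0.2203, 0.0653]
tool_rot: [0.998, -0.07, 0.001, 0.0]
force: [-0.2, -1.7, 5.9]
finger_gap: 0.316
gripper_force: 39.2
```

>>> send_rows(commands="20 0 0 0 0;20 0 0 0 0;20 0 0 0 0;20 0 0 0 0", grip_force=80)

```text
t: 14.82
tcp_pos: [0.4553, -0.2203, 0.0654]
tool_rot: [0.998, -0.07, 0.001, 0.0]
force: [-0.2, -0.0, 6.9]
finger_gap: 0.308
gripper_force: 78.1
```

>>> send_rows(commands="20 0 0 -0.3 0;20 0 0 -0.8 0;20 0 0 -1 0;20 0 0 -1 0;20 0 0 -1 0;20 0 0 -0.6 0;20 0 -0.5 0 0;20 0 -1 0 0;20 0 -1 0 0;20 0 -1 0 0;20 0.3 -1 0 0;20 0.6 -1 0 0;20 0.6 -1 0 0;20 0.6 -0.5 0 0;20 0.5 -0.3 0 0;20 0 0 0 0;20 0 0 0 0")

```text
t: 16.23
tcp_pos: [0.5261, -0.0821, 0.1579]
tool_rot: [0.998, -0.069, -0.001, -0.0]
force: [-0.3, -0.4, -2.1]
finger_gap: 0.308
gripper_force: 78.8
```

```bash
python3 - <<'E'
from h import *
go(.5605,-.0285,.125,-8)
S=cams.snapshot('side');p=readout.sense()['tcp_pos']
c=p[:2].copy()
for i in range(5):
    P=radial(S,c,p[2]-.0634+.016,.031,.007 if i<3 else .004);s,e=circ(P);c=s[:2]
print('foot-top circle',s,e,c-p[:2])
cv2.imwrite('pics/h.png',cv2.resize(S['pixels'][120:270,200:400,::-1],(800,600)))
E
```

```text
t 16.23 tcp [ 0.5261 -0.0821  0.1579] yaw -7.95 tilt 0.11 gap 0.308 F [-0.3 -0.4 -2.1] | shares [ 1.34 -2.89  1.64] spin 0.01
foot-top circle [ 0.52601431 -0.08175299  0.03266606] 0.0011213913922903022 [0.00045606 0.00060364]
```

Pusher foot is centred under the tool within 1 mm. Moving above the ring.

>>> send_rows(commands="20 0.4 -0.8 0 0;20 0.5 -1 0 0;20 0.3 -0.7 0 0;20 0.12 -0.38 0 0;20 0 0 0.6 0;20 0 0 0.6 0;20 0 0 0.4 0;20 0 0 0 0;20 0 0 0 0;20 0 0 0 0")

```text
t: 17.12
tcp_pos: [0.5608, -0.0297, 0.127]
tool_rot: [0.998, -0.07, 0.0, 0.0]
force: [-0.8, 0.0, -0.5]
finger_gap: 0.306
gripper_force: 78.9
```

```bash
python3 -c "
from h import *
go(.5602,-.0285,.1154,-8)"
```

```text
t 17.12 tcp [ 0.5608 -0.0297  0.127 ] yaw -8.05 tilt 0.02 gap 0.306 F [-0.8  0.  -0.5] | shares [-0.04 -0.05  0.58] spin -0.01
```

>>> send_rows(commands="20 -0.03 -0.04 0.25 0;20 0 0 0.25 0;20 0 0 0.1 0;20 0 0 0 0;20 0 0 0 0")

```text
t: 17.53
tcp_pos: [0.5602, -0.0282, 0.1146]
tool_rot: [0.998, -0.07, -0.0, -0.0]
force: [-0.2, -0.9, -1.5]
finger_gap: 0.309
gripper_force: 79.0
```

>>> send_rows(commands="20 0 0 0.05 0;20 0 0 0.05 0;20 0 0 0.05 0;20 0 0 0 0")

```text
t: 17.87
tcp_pos: [0.5608, -0.0284, 0.1123]
tool_rot: [0.998, -0.07, 0.001, 0.0]
force: [-0.5, -0.3, 3.3]
finger_gap: 0.307
gripper_force: 79.4
```

>>> send_rows(commands="20 0 0 0.05 0;20 0 0 0.05 0;20 0 0 0 0")

```text
t: 18.12
tcp_pos: [0.561, -0.0284, 0.1109]
tool_rot: [0.998, -0.07, 0.001, 0.0]
force: [-0.7, 0.8, 7.4]
finger_gap: 0.304
gripper_force: 80.0
```

>>> send_rows(commands="20 0 0 0.05 0;20 0 0 0.05 0;20 0 0 0.05 0;20 0 0 0 0")

```text
t: 18.45
tcp_pos: [0.5611, -0.0284, 0.1083]
tool_rot: [0.998, -0.07, 0.001, 0.0]
force: [-1.4, 1.4, 8.9]
finger_gap: 0.306
gripper_force: 80.3
```

>>> send_rows(commands="20 0 0 0.05 0;20 0 0 0.05 0;20 0 0 0.05 0;20 0 0 0 0")

```text
t: 18.78
tcp_pos: [0.5598, -0.0282, 0.1031]
tool_rot: [0.998, -0.07, -0.001, -0.0]
force: [-0.3, 0.4, -1.9]
finger_gap: 0.305
gripper_force: 78.9
```

Snapped through; follow down to confirm it is seated.

>>> send_rows(commands="20 0 0 0.05 0;20 0 0 0.05 0;20 0 0 0 0;20 0 0 0 0")

```text
t: 19.12
tcp_pos: [0.5599, -0.0283, 0.1029]
tool_rot: [0.998, -0.07, -0.0, 0.0]
force: [-3.2, -0.2, 12.2]
finger_gap: 0.303
gripper_force: 80.1
```

>>> send_rows(commands="20 0 0 0.04 0;20 0 0 0.04 0;20 0 0 0 0;20 0 0 0 0")

```text
t: 19.45
tcp_pos: [0.56, -0.0284, 0.1028]
tool_rot: [0.998, -0.07, 0.0, 0.0]
force: [-5.0, -0.1, 21.6]
finger_gap: 0.304
gripper_force: 81.3
```

Hard stop at the seated height (about 12 mm below first contact). Lifting and returning.

>>> send_rows(commands="20 0 0 -0.2 0;20 0 0 -0.5 0;20 0 0 -1 0;20 0 0 -1 0;20 0 0 -0.6 0;20 -0.2 0.5 0 0;20 -0.5 1 0 0;20 -0.5 1 0 0;20 -0.5 1 0 0;20 -0.5 1 0 0;20 -0.5 1 0 0;20 -0.5 1 0 0;20 -0.5 1 0 0;20 -0.5 1 0 0;20 -0.5 0.5 0 0;20 0 0 0 0;20 0 0 0 0")

```text
t: 20.87
tcp_pos: [0.4409, -0.1937, 0.1653]
tool_rot: [0.997, -0.071, -0.001, -0.001]
force: [0.5, 0.6, -0.6]
finger_gap: 0.309
gripper_force: 79.0
```

```bash
python3 - <<'E'
from h import *
go(.4553,-.2203,.0654,-8)
S=cams.snapshot('side');T=cams.snapshot('top')
for nm,d in(('T',T),('S',S)):
  for z,r in((.019,.0405),(.04,.029),(.04,.021)):
    c=np.array((.56,-.0285))
    for i in range(4):
      P=radial(d,c,z,r,.006 if i<2 else .004);s,e=circ(P);c=s[:2]
    print(nm,z,s.round(4),e.round(4))
a=S['pixels'][130:250,200:360,::-1];b=T['pixels'][140:230,170:290,::-1]
cv2.imwrite('pics/f1.png',np.hstack([cv2.resize(a,(400,300),interpolation=2),cv2.resize(b,(400,300),interpolation=2)]))
E
```

```text
t 20.87 tcp [ 0.4409 -0.1937  0.1653] yaw -8.14 tilt 0.13 gap 0.309 F [ 0.5  0.6 -0.6] | shares [0.91 1.22 4.99] spin -0.04
T 0.019 [ 0.5606 -0.0257  0.0396] 0.0011
T 0.04 [ 0.5598 -0.0378  0.0293] 0.0019
T 0.04 [ 0.5548 -0.027   0.0209] 0.0016
S 0.019 [ 0.5611 -0.0282  0.0411] 0.0021
S 0.04 [ 0.5604 -0.0265  0.029 ] 0.0015
S 0.04 [ 0.5566 -0.0219  0.0231] 0.0016
```

View pics/f1.png

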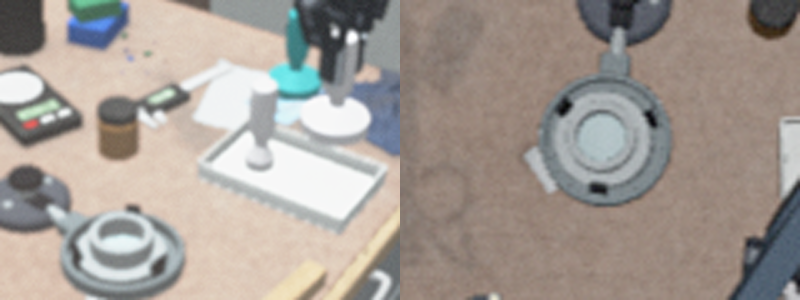

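Ring is down in the cup with the three hooks over its flange. Returning the pusher.

>>> send_rows(commands="20 0.45 0.6 0 0;20 0.43 0.6 0 0;20 0 0 0.5 0;20 0 0 1 0;20 0 0 0.5 0;20 0 0 0 0;20 0 0 0 0;20 0 0 0 0")

```text
t: 21.63
tcp_pos: [0.4563, -0.2192, 0.1262]
tool_rot: [0.998, -0.069, -0.0, -0.0]
force: [0.8, 0.4, -1.8]
finger_gap: 0.302
gripper_force: 79.0
```

```bash
python3 -c "
from h import *
go(.4553,-.2203,.0654,-8)"
```

```text
t 21.63 tcp [ 0.4563 -0.2192  0.1262] yaw -7.97 tilt 0.01 gap 0.302 F [ 0.8  0.4 -1.8] | shares [-0.04  0.06  3.04] spin 0.01
```

>>> send_rows(commands="20 -0.04 0.05 0.5 0;20 0 0 0.8 0;20 0 0 0.8 0;20 0 0 0.5 0;20 0 0 0.25 0;20 0 0 0 0;20 0 0 0 0")

```text
t: 22.22
tcp_pos: [0.4556, -0.2207, 0.0694]
tool_rot: [0.998, -0.07, 0.0, 0.0]
force: [0.4, -0.0, -1.3]
finger_gap: 0.307
gripper_force: 79.0
```

>>> send_rows(commands="20 0 0 0.06 0;20 0 0 0.05 0;20 0 0 0.04 0;20 0 0 0 0;20 0 0 0 0")

```text
t: 22.63
tcp_pos: [0.4554, -0.2206, 0.0663]
tool_rot: [0.998, -0.07, 0.0, 0.0]
force: [-0.4, 0.0, -1.0]
finger_gap: 0.307
gripper_force: 79.0
```

>>> send_rows(commands="20 0 0 0.05 0;20 0 0 0.05 0;20 0 0 0 0;20 0 0 0 0")

```text
t: 22.97
tcp_pos: [0.4555, -0.2208, 0.0654]
tool_rot: [0.998, -0.07, 0.0, 0.0]
force: [-2.1, 0.5, 8.1]
finger_gap: 0.305
gripper_force: 79.9
```

>>> send_rows(commands="20 0 0 -0.03 0;30 0 0 0 0;34 0 0 0 0;40 0 0 0 0;50 0 0 0 0;65 0 0 0 0;85 0 0 0 0;85 0 0 0 0;85 0 0 0 0;85 0 0 -0.5 0;85 0 0 -1 0;85 0 0 -1 0;85 0 0 -1 0;85 0 0 -1 0;85 0 0 -1 0;85 0 0 -1 0;85 0 0 -1 0;85 0 0 0 0", grip_force=20)

```text
t: 24.47
tcp_pos: [0.4572, -0.2219, 0.2191]
tool_rot: [0.998, -0.07, 0.004, 0.002]
force: [0.4, -0.5, 0.6]
finger_gap: 0.997
gripper_force: 0.0
```

>>> send_rows(commands="85 0 1 0 0;85 0 1 0 0;85 0 1 0 0;85 0 1 0 0;85 0 1 0 0;85 0 1 0 0;85 0 1 0 0;85 0 1 0 0;85 0 1 0 0;85 0 1 0 0;85 0 1 0 0;85 0 1 0 0;85 0 0 0 0;85 0 0 0 0")

```text
t: 25.63
tcp_pos: [0.4212, -0.4584, 0.2141]
tool_rot: [0.998, -0.071, -0.0, -0.001]
force: [-0.8, 0.9, -0.4]
finger_gap: 0.995
gripper_force: 0.0
```

```bash
python3 - <<'E'
from h import *
go(.4553,-.2203,.0654,-8)
S=cams.snapshot('side');T=cams.snapshot('top')
for nm,d in(('T',T),('S',S)):
  for c0,z,r,l in(((.4552,-.2192),.018,.031,'foot'),((.4552,-.2192),.1,.0125,'btop'),((.5323,-.2287),.1,.0125,'stop')):
    c=np.array(c0)
    for i in range(5):
      P=radial(d,c,z,r,.007 if i<3 else .004);s,e=circ(P);c=s[:2]
    print(nm,l,s.round(4),e.round(4))
o=cv2.resize(cv2.imread('pics/side0.png'),(512,384),interpolation=cv2.INTER_AREA)
b=(slice(150,225),slice(265,360));print('tray diff',np.abs(o[b].astype(int)-S['pixels'][:,:,::-1][b]).mean((0,1)), 'changed px',(np.abs(o.astype(int)-S['pixels'][:,:,::-1])[b].max(2)>50).sum())
E
```

```text
t 25.63 tcp [ 0.4212 -0.4584  0.2141] yaw -8.1 tilt 0.08 gap 0.995 F [-0.8  0.9 -0.4] | shares [ 1.000e-02 -1.202e+01  7.450e+00] spin -0.03
T foot [ 0.455  -0.2165  0.0303] 0.0019
T btop [ 0.4568 -0.2189  0.0109] 0.0016
T stop [ 0.5337 -0.2283  0.0132] 0.0013
S foot [ 0.4564 -0.2223  0.0324] 0.0021
S btop [ 0.4557 -0.2192  0.0135] 0.0012
S stop [ 0.5308 -0.2272  0.0123] 0.0015
tray diff [6.65740351 6.8554386  7.03059649] changed px 0
```

Pusher stands upright where it was, tray unchanged, ring seated.

```bash
python3 -c "
from station import sign_off
print(sign_off())"
```

```text
the job is handed in; nothing more can be done
None
```

The ring went through the snap to a hard stop at seat height, with the final picture showing all three hooks over its flange; the broad pusher is back upright in the tray beside the slender one, and I signed the job off at about 26 s.

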